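# Start a warming run on the dry block heater

### The job

With shut fingers, start a warming run: first switch on the grey power box by pushing down the end of its black paddle rocker that carries the white bar, then push the heater's raised blue lid down until it is fully shut, and last press the green key on the heater all the way in and let it spring back. Leave the red and yellow keys unpressed, and do not lift, carry or shove any of the loose things standing on and around them.

Things in the scene. Friction and masses are not known exactly. Their poses are not given: they have to be found in the camera images.
- heater: white dry block heater standing fixed on the bench, 260 (its x) x 260 (its y) mm; origin at the centre of its underside, z up. Its front (-x) is a deck 90 mm deep and 70 mm high with three round keys in a row across it (58 mm apart, 88 mm in front of the origin, in any order of colour); behind it the block is 95 mm high and carries the lid. The tube caps under the lid do not obstruct it
- lid (a joint): hinge of the blue lid in rad: 0 = fully shut, grows as the lid rises (starts raised at 0.6 to 1.0, stop at 1.3); a stiff hinge that stays where it is left, about 1 to 3 N pushing at the free edge closes it
- lid_hinge (a point): point on the lid's hinge axis at mid-width, 115 mm behind the heater's origin (its +x) and 97 mm above the bench; the axis runs along the heater's y. The axes are the heater's
- lid_press (a point): point on the outer (upper) face of the lid, 15 mm from its free edge, at mid-width, to push on. The lid is a blue plate 145 mm from hinge to free edge, 180 mm wide, 22 mm thick; in the lid's own frame (x and z as the heater's when shut, turned about the hinge) this point lies 130 mm in front of (-x) and 22 mm above the hinge. When shut it lies 119 mm above the bench; when raised it moves up and back
- power_box: grey power box fixed on the bench, 150 (its x) x 90 (its y) x 45 mm, origin at the centre of its underside, z up; a black paddle rocker lies lengthwise (along x) on its top, pivot 57 mm above the bench over the origin
- rocker (a joint): tilt of the paddle rocker in rad: 0 = off (the white-bar end, at +x, stands up), 0.32 = on (that end fully down); it stays where it is left, about 2 N on the end moves it, and it meets a firm stop at each end. Starts near 0
- rocker_on_end (a point): point to press on top of the paddle, 28 mm from its pivot, at the end with the white bar (the box's +x end). The paddle is 76 x 40 x 10 mm; this point is about 66 mm above the bench when off and sinks about 9 mm when switched on
- start_key (a joint): joint of the green key on the heater's front deck, which starts the run: travel in m, 0 = out, 0.006 = fully in; a spring key, about 1.2 N to start moving and 4 N when fully in, it springs back when released
- start_key_top (a point): centre of the top face of the green key: a round key 32 mm across, in a black round collar 48 mm across, about 88 mm above the bench when out; it moves straight down with the key
- stop_key (a joint): joint of the red key on the heater's front deck, not to be pressed: travel in m, 0 = out, 0.006 = fully in; a spring key, about 1.2 N to start moving and 4 N when fully in, it springs back when released
- stop_key_top (a point): centre of the top face of the red key: a round key 32 mm across, in a black round collar 48 mm across, about 88 mm above the bench when out; it moves straight down with the key
- set_key (a joint): joint of the yellow key on the heater's front deck, not to be pressed: travel in m, 0 = out, 0.006 = fully in; a spring key, about 1.2 N to start moving and 4 N when fully in, it springs back when released
- set_key_top (a point): centre of the top face of the yellow key: a round key 32 mm across, in a black round collar 48 mm across, about 88 mm above the bench when out; it moves straight down with the key
- jar: loose white-labelled jar with a blue cap, 56 mm across, 75 mm high, standing behind the power box; origin at the centre of its underside
- vial: loose amber vial with an orange cap, 28 mm across, 50 mm high, standing in front of the power box; origin at the centre of its underside
- carton: loose small white carton with a violet band, 60 x 35 x 30 mm, lying beside the power box; origin at the centre of its underside
- cup: loose orange plastic cup, 44 mm across, 50 mm high, standing at the power box's other side; origin at the centre of its underside
- tube_a: loose green glass vial with a white cap, 22 mm across, 36 mm high, standing on the heater's 95 mm high top beside the lid; origin at the centre of its underside
- tube_b: loose amber vial with a red cap, 22 mm across, 36 mm high, standing on the heater's top at the lid's other side; origin at the centre of its underside

How it is judged (in metres and radians):
On the way, in this order (a step that is already met when the one before it is completed fails the run):
1. the power box is switched on while the lid is still raised (value of joint rocker above 0.26 rad and value of joint lid above 0.4 rad), for 0.1 s.
2. the lid is fully shut, the power on (value of joint rocker above 0.26 rad and value of joint lid below 0.04 rad), for 0.1 s.
3. the green key is pressed in, with the power on and the lid shut (all of step 2 and value of joint start_key above 0.0048 m), for 0.04 s.
At the end, for the whole second after the job is handed in: rocker on (joint above 0.26 rad), lid shut (below 0.04 rad), all three keys out again (under 1.5 mm of travel), every loose thing within 20 mm of where it stood (all of step 2 and value of joint each of start_key, stop_key, set_key below 0.0015 m and distance of each of jar, vial, carton, cup, tube_a, tube_b from where it was at the start of the episode below 0.02 m); the robot touches nothing.
It fails at once if the red or the yellow key is pressed (over 3 mm) (value of joint any of stop_key, set_key above 0.003 m).
It fails at once if the green key is pressed (over 3 mm) before the power is on and the lid shut (value of joint start_key above 0.003 m and (value of joint lid above 0.08 rad or value of joint rocker below 0.2 rad)).
It fails at once if a loose thing is lifted, carried or shoved over 20 mm, or tipped (distance of any of jar, vial, carton, cup, tube_a, tube_b from where it was at the start of the episode above 0.02 m or angle between any of jar, vial, carton, cup, tube_a, tube_b's own z axis and vertical above 0.5 rad).
It also fails if it takes over 58 s, if anything falls off the work surface, if the arm or the gripper's body presses on something with over 40 N, if the wrist force passes 120 N, or if a joint passes its speed limit or range.

### The arm

A 6-joint arm with a two-finger parallel gripper is mounted at the origin on the work surface. World frame = base frame: x ahead of the robot, y to its left, z up, the work surface at z = 0. Lengths are in m, angles in degrees, forces in N, time in s.
With the tool pointing down it reaches from about 0.4 to 0.825 m from the base axis. Payload 7 kg.
Tool frame: the origin (TCP) lies where the fingers leave the gripper's body, on its centre line; the fingertips stand 66 mm ahead of it and the grasp point (between the pads) lies 47 mm ahead of it; z points along the fingers, y is the direction in which the jaws open and shut (so a half turn about z gives the same grasp; the last joint's range is limited). The gripper opens to 88 mm and grips with 3 to 60 N. Pads are 19 mm wide; open, the fingers measure 130 mm over their backs; the gripper's body (78 mm by 193 mm) begins 47 mm behind the grasp point.
Start: joints at [16.507, 20.546, 0.682, 0, -70.136, -16.507], TCP at [0.675, -0, 0.292] pointing down, gripper open.
Joint ranges: [-176.03, 176.03], [-82.01, 121.73], [-58.28, 71.71], [-173.87, 95.51], [-174.79, -0.11], [-173.66, 173.66]. Speed limits (degrees/s): [136.94, 136.94, 172.46, 180, 180, 180].

### API

Orientations are given as [roll, pitch, yaw] about the fixed x, y, z axes, in that order (R = Rz(yaw) Ry(pitch) Rx(roll)).
In Python, from plant import get_obs, snapshot, close_job gives the robot as it stands.
- The arm moves only by the tool play_rows, never from a script. Its argument "series" is a list of rows, each a list of 5 numbers: the opening in per cent of the stroke, from 0 (shut) to 100 (fully open), then the shift along the tool's x, y, z in m, then the turn about the tool's z in degrees. In form: [[jaw, dx, dy, dz, spin], ...]. A call has 1 to 10 rows; each row is the pose to reach, as a shift and turn from the pose commanded when the call began, along the tool's axes at that moment; what a row does not reach only later rows make up. A row lasts 1/10 s, in which the tool goes at most 50 mm and 8.59 degrees, less where a joint would pass 70% of its speed; a pose out of reach is approached as far as the arm can. A call with a gripper value outside its range is refused whole. The fingers move at their own pace and stop on an object; the grip force is fixed at half the most. Time passes only in rows, so rows that repeat a pose let the fingers close. It gives the time, the measured TCP pose, the force and the opening at its end, in the units of the state.
- get_obs(): the state, without advancing time (a new reading comes with each control period).
- snapshot(name): name is "scene" or "side" or "wrist"; returns a dict with "frame" (400x640x3 uint8, red, green, blue), "z_map" (400x640 float32, m along the optical axis (not along the pixel's ray), 0 where there is no reading), "mtx" (3x3 intrinsics, pixels), "camera_from_world" (4x4, takes a point from world to camera coordinates); the wrist camera has in their place "tool_from_camera" (4x4, takes a point from camera to tool coordinates, whose origin is the TCP and whose axes are the flange's). Camera axes: x right, y up, looking along -z (the intrinsics and any distortion apply to the point x, -y, -z); pixel columns grow to the right and rows downward; lengths in m; the calibration is good to about 2 mm. A picture is of the moment at which its call begins: read the wrist's pose just before it.
- close_job(): hands the job in, once; it reports no verdict.
The state is a dict: "clock": time; "joint_pos": joint angles; "qvel": joint speeds; "tau": joint torques, N m; "tool_pos": TCP position; "orientation": TCP orientation; "force": force on the tool from outside, world axes, zero at the start; "moment": the same for the moment, N m; "opening": finger opening in m.
Only numpy, scipy, OpenCV 4.12 (cv2) and the standard library are available. Lean on these libraries where they do the work, as an engineer would, in place of code of your own. Each camera call takes 0.05 s, during which the arm holds its last target.

## Working session

There is one attempt and no reset: what is moved stays moved. The work goes in short steps, Python scripts to look and compute and a tool call to move; the robot and the scene stay as the last step left them, time stands still between calls to the robot, and variables do not carry over. Pictures are saved under pics/ and viewed, and the job is handed in when it is done.

Besides the shell and the picture viewer there is one more tool, called after "Emit:" by a JSON object that holds its "method" and its "body", one argument or row to a line. play_rows: Moves the arm, as the interface text tells. Its arguments: {"type":"object","properties":{"series":{"type":"array"}},"required":["series"]}

```bash
mkdir -p pics; cat > h.py <<'E'
import numpy as np, cv2
from plant import get_obs, snapshot, close_job
def save(s,n): cv2.imwrite(f'pics/{n}.png',cv2.cvtColor(s['frame'],cv2.COLOR_RGB2BGR))
def world(s,us,vs,obs=None):
    us=np.asarray(us);vs=np.asarray(vs);d=s['z_map'][vs,us];K=s['mtx']
    x=(us-K[0,2])/K[0,0]*d;y=(vs-K[1,2])/K[1,1]*d
    P=np.stack([x,-y,-d,np.ones_like(d)],0)
    return (np.linalg.inv(s['camera_from_world'])@P)[:3].T
E
python3 - <<'E'
from h import *
print(get_obs())
for n in('scene','side'):
    s=snapshot(n);save(s,n+'0');np.savez(n+'0.npz',**s);print(s['mtx'],s['camera_from_world'],s.keys(),(s['z_map']>0).mean())
s=snapshot('wrist');save(s,'wrist0')
E
```

```text
{'clock': 0.0, 'joint_pos': array([ 1.65055064e+01,  2.05895362e+01,  6.33908952e-01, -1.91919560e-02,
       -7.01370064e+01, -1.65050575e+01]), 'qvel': array([ 0.04170573,  0.03444537,  0.05858424, -0.06474876,  0.05832645,
        0.00564992]), 'tau': array([-8.00930356e-04, -5.82726967e+01,  2.93058443e+01,  6.99745238e+00,
        6.93249181e-03, -2.06530804e-04]), 'tool_pos': array([ 6.74612896e-01, -4.06577352e-05,  2.91247991e-01]), 'orientation': array([ 1.79906057e+02, -9.02120462e-03, -9.00060792e+01]), 'force': array([-0.23351091, -0.17587786, -0.27173161]), 'moment': array([-0.01688222, -0.02178362,  0.0439983 ]), 'opening': 0.08756551915656298}
[[382.32653549   0.         319.37635201]
 [  0.         382.32653549 203.00846179]
 [  0.           0.           1.        ]] [[-0.67310505  0.73953449 -0.0042813   0.38341471]
 [-0.5194399  -0.46864413  0.71453122  0.2538821 ]
 [ 0.52641408  0.48317846  0.69959045 -1.43786492]
 [ 0.          0.          0.          1.        ]] dict_keys(['frame', 'z_map', 'mtx', 'camera_from_world']) 0.9960078125
[[426.20048934   0.         319.791034  ]
 [  0.         426.20048934 198.21121488]
 [  0.           0.           1.        ]] [[ 0.99251874 -0.12205651  0.00295943 -0.58180172]
 [ 0.06843392  0.57622628  0.81442009 -0.11073538]
 [-0.10111057 -0.80812467  0.58026818 -0.9206175 ]
 [ 0.          0.          0.          1.        ]] dict_keys(['frame', 'z_map', 'mtx', 'camera_from_world']) 0.99563671875
```

View pics/scene0.png

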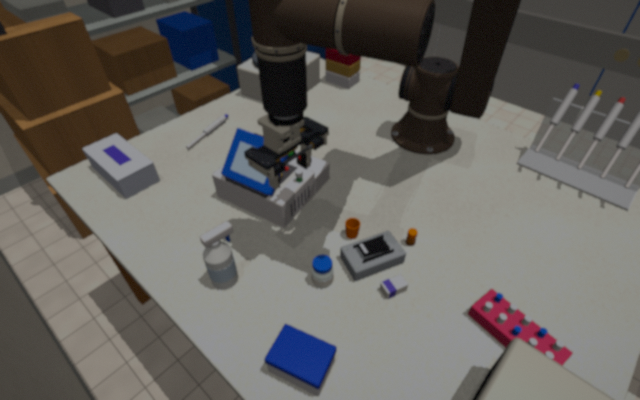

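View pics/side0.png

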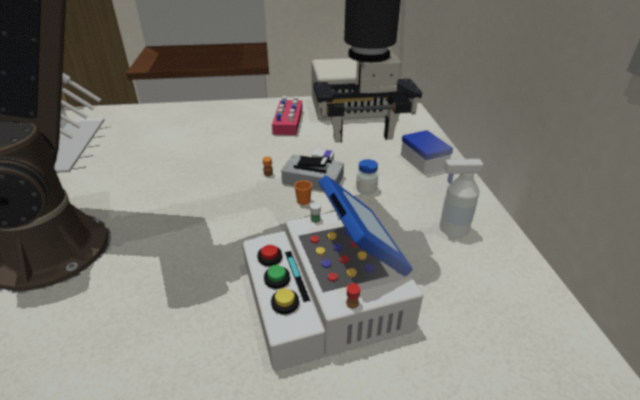

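View pics/wrist0.png

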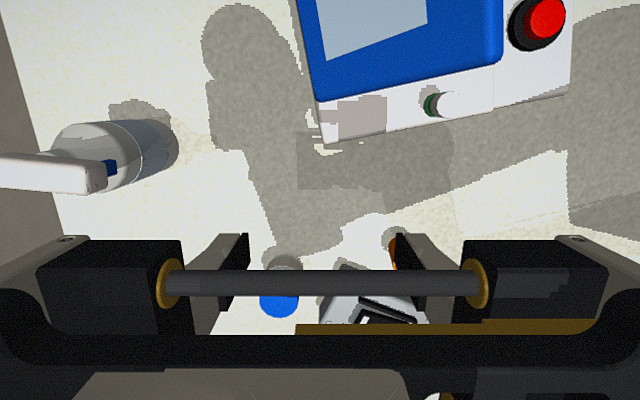

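The side view shows the keys: red (269,254), green (277,274), yellow (285,298). The raised lid is around (370,225) and the power box around (312,170). Next I'll zoom in and measure.

```bash
python3 - <<'E'
from h import *
a=np.load('side0.npz');b=np.load('scene0.npz')
im=lambda s,x,y,w,h:cv2.resize(cv2.cvtColor(s['frame'][y:y+h,x:x+w],cv2.COLOR_RGB2BGR),None,fx=5,fy=5,interpolation=cv2.INTER_CUBIC)
cv2.imwrite('pics/c1.png',im(a,255,135,140,90)); cv2.imwrite('pics/c2.png',im(b,305,205,130,100))
for n,s in(('side',a),('scene',b)):
    hsv=cv2.cvtColor(s['frame'],cv2.COLOR_RGB2HSV)
    for c,lo,hi in(('green',(50,100,60),(85,255,255)),('yellow',(20,120,100),(35,255,255)),('red',(0,170,100),(5,255,255)),('blue',(100,150,80),(120,255,255)),('orange',(5,170,80),(18,255,255)),('violet',(125,80,60),(150,255,255))):
        m=cv2.inRange(hsv,lo,hi);k,l,st,ce=cv2.connectedComponentsWithStats(m)
        for i in range(1,k):
            if st[i,4]<12: continue
            v,u=np.where(l==i);P=world(s,u,v)
            print(n,c,st[i],ce[i].round(1),np.median(P,0).round(4),P.min(0).round(3),P.max(0).round(3))
E
```

```text
side green [313 217   6   4  17] [315.3 218.5] [ 0.5651 -0.091   0.1032] [ 0.561 -0.094  0.1  ] [ 0.571 -0.09   0.109]
side green [267 264  19  18 240] [276.  272.6] [ 0.4824 -0.218   0.0906] [ 0.467 -0.751  0.071] [ 0.498 -0.177  0.626]
side yellow [328 232   8   7  44] [331.4 235.2] [ 0.5908 -0.1421  0.1004] [ 0.584 -0.149  0.096] [ 0.598 -0.127  0.103]
side yellow [316 247   9   8  58] [320.  250.6] [ 0.5639 -0.1812  0.1006] [ 0.556 -0.19   0.094] [ 0.572 -0.166  0.103]
side yellow [358 252   8   7  50] [361.6 254.9] [ 0.6366 -0.2029  0.1009] [ 0.63  -0.21   0.097] [ 0.644 -0.193  0.103]
side yellow [347 269   9   8  61] [350.9 272.2] [ 0.6093 -0.2422  0.1006] [ 0.603 -0.25   0.096] [ 0.619 -0.232  0.103]
side yellow [275 288  20  18 258] [284.2 296.8] [ 0.4934 -0.274   0.0909] [ 0.478 -0.287  0.068] [ 0.51  -0.236  0.094]
side red [261 246  17  11 146] [268.9 251.1] [ 0.4718 -0.1612  0.0909] [ 0.457 -0.751  0.086] [ 0.492 -0.145  0.626]
side red [342 257   5   5  20] [343.8 258.8] [ 0.6033 -0.2078  0.1008] [ 0.599 -0.214  0.099] [ 0.607 -0.204  0.104]
side red [348 284  11  11 10
[... 1543 characters left out ...]
] [0.578 0.578 0.061]
scene blue [540 329   6   6  24] [542.8 331. ] [0.5387 0.6163 0.0591] [0.533 0.53  0.056] [1.147 0.621 0.826]
scene orange [346 219  13  19 190] [352.1 227.1] [0.5597 0.1155 0.0337] [0.539 0.096 0.008] [1.147 0.53  0.826]
scene orange [409 229   8  10  57] [412.2 233. ] [0.4794 0.2553 0.0481] [0.464 0.243 0.034] [0.489 0.266 0.052]
scene violet [112 149  11  10  39] [116.6 153.7] [ 0.8559 -0.6217  0.0802] [ 0.843 -0.656  0.077] [ 0.867 -0.594  0.083]
scene violet [385 280  11  16  69] [389.9 287. ] [0.6469 0.3034 0.0282] [0.633 0.284 0.009] [0.66  0.319 0.033]
scene violet [513 326   9   9  20] [517.4 329.4] [0.5693 0.5768 0.0581] [0.548 0.567 0.039] [0.577 0.581 0.062]
```

View pics/c1.png

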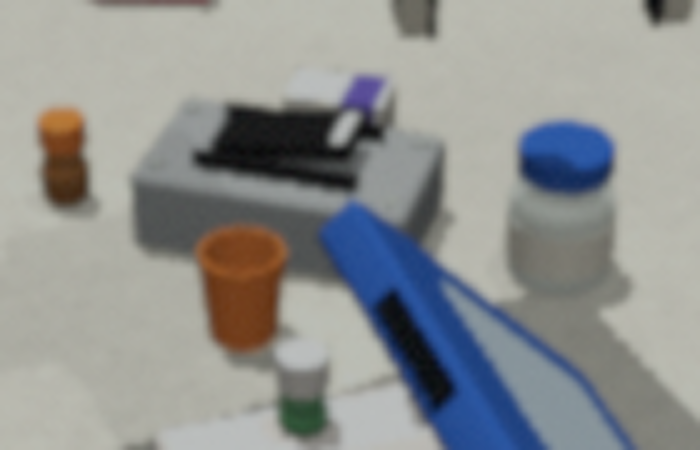

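View pics/c2.png

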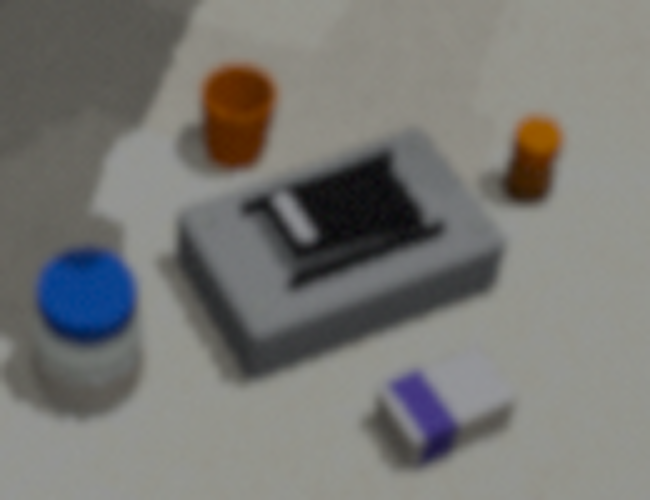

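Crop c1 shows the white bar at about (324,161) in the side view. Crop c2 shows it at about (364,249) in the scene view. The green key is the middle one. Next come the box pose, the lid plane and the collar heights.

```bash
python3 - <<'E'
from h import *
a=np.load('side0.npz');b=np.load('scene0.npz')
def ray(s,u,v,z):
    T=np.linalg.inv(s['camera_from_world']);K=s['mtx'];u=np.asarray(u,float);v=np.asarray(v,float)
    d=(T[:3,:3]@np.stack([(u-K[0,2])/K[0,0],-(v-K[1,2])/K[1,1],-np.ones_like(u)])).T;o=T[:3,3]
    return o+d*((z-o[2])/d[:,2])[:,None]
# point clouds
vv,uu=np.mgrid[0:400,0:640]
for n,s in(('side',a),('scene',b)):
    P=world(s,uu.ravel(),vv.ravel());rgb=s['frame'].reshape(-1,3).astype(int)
    # box top
    m=(P[:,2]>.040)&(P[:,2]<.052)&(P[:,0]>.5)&(P[:,0]<.72)&(P[:,1]>.12)&(P[:,1]<.29)
    gr=m&(rgb.max(1)-rgb.min(1)<25)
    im=gr.reshape(400,640).astype(np.uint8)
    k,l,st,_=cv2.connectedComponentsWithStats(im);i=1+st[1:,4].argmax();q=P[(l==i).ravel()]
    r=cv2.minAreaRect((q[:,:2]*1000).astype(np.float32));print(n,'boxtop',r,np.median(q[:,2]),len(q))
    dk=(rgb.max(1)<60)&(P[:,2]>.03)&(P[:,2]<.09)&(P[:,0]>.5)&(P[:,0]<.72)&(P[:,1]>.12)&(P[:,1]<.29)
    q=P[dk];print(' dark',len(q),np.percentile(q[:,2],[1,10,25,50,75,90,99]).round(4)); 
    r=cv2.minAreaRect((q[:,:2]*1000).astype(np.float32));print(r)
    wh=(rgb.min(1)>130)&(P[:,2]>.055)&(P[:,2]<.08)&(P[:,0]>.5)&(P[:,0]<.72)&(P[:,1]>.12)&(P[:,1]<.29)
    print(' white',wh.sum(),P[wh].mean(0),P[wh].min(0),P[wh].max(0), uu.ravel()[wh].mean(),vv.ravel()[wh].mean())
# white bar triangulate at z .067
print(ray(a,[324.2],[160.6],.067),ray(b,[364],[248.6],.067))
# lid plane from both
for n,s in(('side',a),('scene',b)):
    P=world(s,uu.ravel(),vv.ravel());
    for yy in(-.12,-.15,-.18,-.21,-.24,-.27):
        # along heater x at given lateral
        c=np.array([np.cos(np.radians(10.8)),np.sin(np.radians(10.8))]);g=P[:,:2]-[.569,-.2015]
        X=g@c;Y=g@[-c[1],c[0]];m=(abs(Y-(yy+.2))<.006)&(P[:,2]>.098)&(P[:,2]<.26)&(abs(X)<.14)
        o=np.argsort(X[m]);print(n,yy,[(round(x*1000),round(z*1000)) for x,z in zip(X[m][o],P[m][o][:,2])][::max(1,m.sum()//14)])
    m=(P[:,2]>.05)&(P[:,2]<.095)&(np.hypot(P[:,0]-.4824,P[:,1]+.218)<.026)
    d=np.hypot(P[m][:,0]-.4824,P[m][:,1]+.218);
    print(n,'key',[(lo,round(np.median(P[m][(d>=lo/1000)&(d<lo/1000+.003),2]),4)) for lo in range(0,24,3) if ((d>=lo/1000)&(d<lo/1000+.003)).any()])
E
```

```text
side boxtop ((590.8502807617188, 205.81393432617188), (88.8776626586914, 150.1091766357422), 66.57942962646484) 0.043969559735626995 686
 dark 330 [0.0446 0.05   0.0526 0.0571 0.0603 0.0625 0.0651]
((590.599853515625, 205.14382934570312), (58.83904266357422, 86.21078491210938), 69.2309341430664)
 white 25 [0.64319364 0.18581273 0.06688662] [0.61248339 0.15147334 0.05966578] [0.71264516 0.20803507 0.07551303] 333.2 161.4
scene boxtop ((595.0494384765625, 210.84512329101562), (89.8311767578125, 149.8118896484375), 65.84001922607422) 0.043492994299036136 1054
 dark 485 [0.0319 0.0446 0.0531 0.0577 0.0606 0.0627 0.065 ]
((612.9382934570312, 210.46731567382812), (73.3897705078125, 116.00028228759766), 66.03507995605469)
 white 8 [0.61973976 0.19715826 0.06409882] [0.61578568 0.18981119 0.06293028] [0.62439077 0.20365965 0.06593975] 363.375 248.125
[[0.62108069 0.19215163 0.067     ]] [[0.62191222 0.20055132 0.067     ]]
side -0.12 [(8, 98), (19, 203), (21, 207), (23, 209), (26, 211), (29, 213), (33, 213), (40, 207), (50, 196), (59, 187), (68, 177), (77, 169), (87, 158), (96, 148), (109, 1
[... 1694 characters left out ...]
 (128, 116), (129, 118), (130, 104), (133, 102)]
scene -0.21 [(27, 212), (36, 213), (40, 212), (45, 199), (50, 200), (55, 192), (92, 153), (97, 151), (100, 149), (105, 146), (112, 138), (116, 133), (122, 124), (126, 119), (129, 118), (131, 113)]
scene -0.24 [(30, 213), (39, 208), (47, 201), (52, 195), (61, 189), (69, 180), (78, 173), (84, 161), (91, 159), (99, 146), (106, 139), (113, 131), (119, 123), (127, 114), (132, 101)]
scene -0.27 [(32, 214), (39, 209), (48, 202), (55, 194), (60, 184), (68, 178), (75, 169), (83, 164), (90, 153), (97, 149), (104, 139), (111, 138), (118, 129), (126, 113), (132, 101)]
scene key [(15, np.float64(0.0891)), (18, np.float64(0.0847)), (21, np.float64(0.0823))]
```

Measurements:

| Item | Value |
|---|---|
| Box centre | about (0.593, 0.208), yaw -24° |
| Press point on paddle | about (0.620, 0.196) |
| Heater origin | about (0.569, -0.2015), yaw 10.8° |
| Lid angle | about 0.80 rad, top edge at z 0.215 |
| Green key | about (0.482, -0.218) |

I'll shut the fingers and go above the rocker.

Emit:
{"method": "play_rows", "body": {
  "series": [
    [0, -0.02, 0.005, 0, -8],
    [0, -0.045, 0.012, 0, -16],
    [0, -0.07, 0.02, 0.01, -24],
    [0, -0.1, 0.027, 0.03, -32],
    [0, -0.13, 0.035, 0.05, -40],
    [0, -0.16, 0.045, 0.07, -48],
    [0, -0.185, 0.05, 0.09, -56],
    [0, -0.196, 0.055, 0.1, -64],
    [0, -0.196, 0.055, 0.1, -66],
    [0, -0.196, 0.055, 0.1, -66]
  ]
}}

```text
clock: 1.15
tool_pos: [0.6195, 0.1965, 0.1914]
orientation: [179.9, 0.0, -23.9]
force: [-1.1, -0.4, 0.5]
opening: 0.0128
```

```bash
python3 - <<'E'
from h import *
o=get_obs();print({k:np.round(o[k],4) for k in o if k not in('tau','qvel','moment')})
s=snapshot('side');save(s,'side1');s=snapshot('wrist');save(s,'wrist1')
b=snapshot('scene');save(b,'scene1')
c=lambda s,x,y,w,h:cv2.resize(cv2.cvtColor(s['frame'][y:y+h,x:x+w],cv2.COLOR_RGB2BGR),(0,0),fx=3.3,fy=3.3,interpolation=cv2.INTER_CUBIC)
s=snapshot('side')
cv2.imwrite('pics/c3.png',np.hstack([c(s,260,60,120,150),c(b,300,150,120,150)]))
E
```

```text
{'clock': np.float64(1.15), 'joint_pos': array([ 3.47569e+01,  2.26069e+01, -1.00788e+01, -1.50000e-03,
       -5.73971e+01,  3.13241e+01]), 'tool_pos': array([0.6195, 0.1965, 0.1914]), 'orientation': array([ 1.799299e+02,  4.410000e-02, -2.391990e+01]), 'force': array([-1.0619, -0.4235,  0.5414]), 'opening': np.float64(0.0128)}
```

View pics/c3.png

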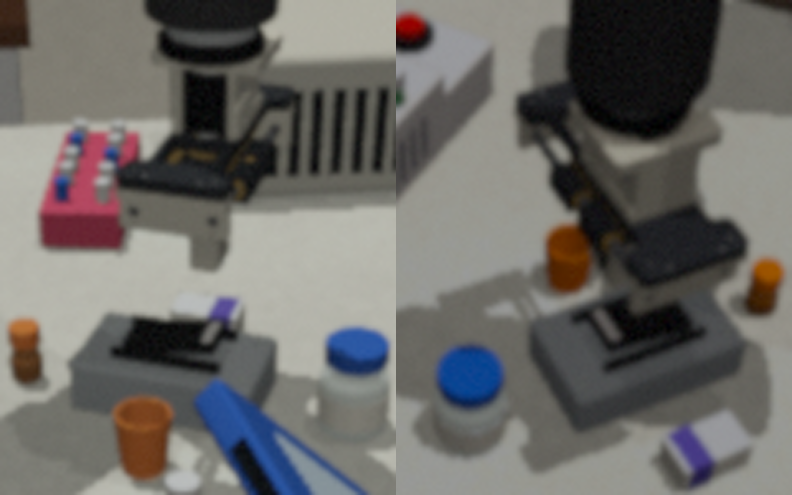

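View pics/wrist1.png

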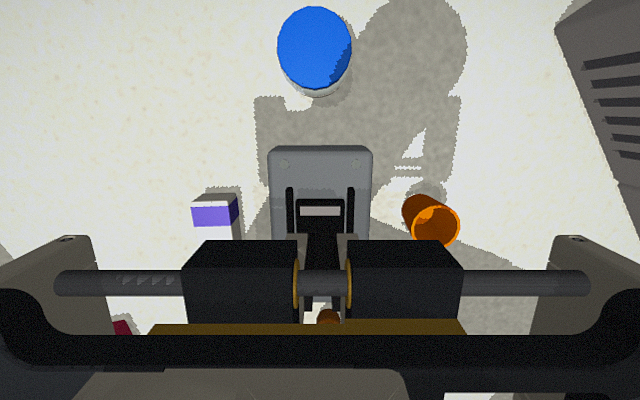

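The fingers are over the paddle. In the wrist picture the white bar is at (320,212), centred on the fingers. I'll use the wrist depth to refine.

```bash
python3 - <<'E'
from h import *
s=snapshot('wrist');K=s['mtx'];T=s['tool_from_camera']
def tp(u,v):
    d=s['z_map'][v,u];return (T@[(u-K[0,2])/K[0,0]*d,-(v-K[1,2])/K[1,1]*d,-d,1])[:3].round(4)
for n,u,v in(('bar',320,212),('bar l',304,212),('bar r',338,212),('railL',291,195),('railL',291,225),('railR',350,195),('railR',350,225),('box far',320,152),('boxtop',320,165),('boxL',272,190),('boxR',369,190),('paddle',322,235),('bareh',320,201)):print(n,tp(u,v))
E
```

```text
bar [ 0.0018 -0.0008  0.1248]
bar l [ 0.0016 -0.0137  0.1252]
bar r [0.0015 0.0136 0.1256]
railL [ 0.0121 -0.0251  0.1375]
railL [-0.015 -0.026  0.138]
railR [0.0122 0.0241 0.1374]
railR [-0.0144  0.0248  0.1366]
box far [ 0.0461 -0.001   0.1504]
boxtop [ 0.0356 -0.001   0.1475]
boxL [ 0.0142 -0.0422  0.1457]
boxR [0.0136 0.0415 0.148 ]
paddle [-0.0204  0.0008  0.1291]
bareh [ 0.0094 -0.0009  0.1297]
```

Emit:
{"method": "play_rows", "body": {
  "series": [
    [0, 0, 0, 0.025, 0],
    [0, 0, 0, 0.045, 0],
    [0, 0, 0, 0.055, 0],
    [0, 0, 0, 0.06, 0],
    [0, 0, 0, 0.063, 0],
    [0, 0, 0, 0.065, 0],
    [0, 0, 0, 0.065, 0]
  ]
}}

```text
clock: 2.1
tool_pos: [0.6204, 0.1961, 0.1278]
orientation: [-179.9, -0.0, -24.0]
force: [0.5, 0.2, -0.2]
opening: 0.0004
```

Emit:
{"method": "play_rows", "body": {
  "series": [
    [0, 0, 0, 0.001, 0],
    [0, 0, 0, 0.002, 0],
    [0, 0, 0, 0.003, 0],
    [0, 0, 0, 0.004, 0],
    [0, 0, 0, 0.004, 0]
  ]
}}

```text
clock: 2.6
tool_pos: [0.6207, 0.1962, 0.1243]
orientation: [-179.9, -0.1, -24.0]
force: [1.0, -1.2, 9.1]
opening: 0.0006
```

Emit:
{"method": "play_rows", "body": {
  "series": [
    [0, 0, 0, 0.0005, 0],
    [0, 0, 0, 0.001, 0],
    [0, 0, 0, 0.001, 0],
    [0, 0, 0, 0.001, 0]
  ]
}}

```text
clock: 3.0
tool_pos: [0.6208, 0.1962, 0.1241]
orientation: [-179.9, -0.1, -24.0]
force: [-1.1, -1.7, 12.6]
opening: 0.0003
```

```bash
python3 - <<'E'
from h import *
print(get_obs()['force'],get_obs()['tool_pos'])
E
```

```text
[-1.08764686 -1.66914704 12.63795534] [0.62078359 0.19620133 0.12407657]
```

The arm has met a firm stop with the tips at z ≈ 0.058, as predicted. I'll lift and check.

Emit:
{"method": "play_rows", "body": {
  "series": [
    [0, 0, 0, -0.03, 0],
    [0, 0, 0, -0.06, 0],
    [0, 0, 0, -0.07, 0],
    [0, 0, 0, -0.07, 0]
  ]
}}

```text
clock: 3.4
tool_pos: [0.6204, 0.1965, 0.1936]
orientation: [-179.9, -0.1, -24.0]
force: [-0.5, -0.6, -0.1]
opening: 0.0006
```

```bash
python3 - <<'E'
from h import *
o=get_obs();print(o['tool_pos'],o['force'])
s=snapshot('wrist');save(s,'wrist2');K=s['mtx'];T=s['tool_from_camera']
m=cv2.inRange(s['frame'],(0,0,0),(70,70,70))
def tp(u,v):
    d=s['z_map'][v,u];return (T@[(u-K[0,2])/K[0,0]*d,-(v-K[1,2])/K[1,1]*d,-d,1])[:3].round(4)
for v in range(190,240,5):print(v,s['frame'][v,320],tp(320,v))
E
```

```text
[0.62035454 0.19652679 0.19359393] [-0.45074109 -0.55273928 -0.1323585 ]
190 [104 106 107] [ 0.0135 -0.001   0.1481]
195 [101 103 106] [ 0.0092 -0.001   0.1474]
200 [75 72 66] [ 0.0081 -0.0009  0.1366]
205 [158 152 147] [ 0.0048 -0.0009  0.1334]
210 [117 115 113] [ 1.000e-04 -9.000e-04  1.343e-01]
215 [29 22 28] [-0.0044 -0.0009  0.1344]
220 [15  8  8] [-0.0087 -0.0009  0.1338]
225 [23 28 29] [-0.013  -0.0009  0.1331]
230 [ 4  9 18] [-0.0172 -0.0009  0.1324]
235 [0 5 0] [ 0.0106 -0.0004  0.0613]
```

View pics/wrist2.png

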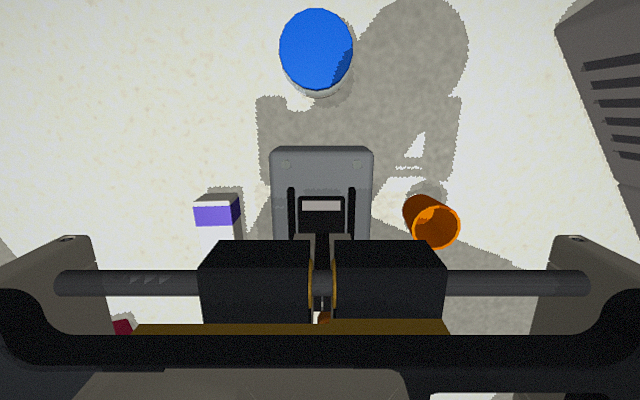

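The paddle now slopes the other way: the bar end at (320,206) is down, so the rocker is on. I'll raise and go above the lid.

Emit:
{"method": "play_rows", "body": {
  "series": [
    [0, 0, 0, -0.045, 0],
    [0, 0, 0, -0.09, -4],
    [0, 0.015, 0.035, -0.12, -8],
    [0, 0.03, 0.075, -0.125, -12],
    [0, 0.05, 0.12, -0.125, -16],
    [0, 0.07, 0.165, -0.125, -20],
    [0, 0.09, 0.21, -0.125, -24],
    [0, 0.105, 0.255, -0.125, -28],
    [0, 0.125, 0.3, -0.125, -32],
    [0, 0.14, 0.335, -0.125, -34.8]
  ]
}}

```text
clock: 4.45
tool_pos: [0.6107, -0.1693, 0.3149]
orientation: [-179.9, 0.2, 10.9]
force: [0.6, 0.5, 0.4]
opening: 0.0004
```

Emit:
{"method": "play_rows", "body": {
  "series": [
    [0, -0.008, 0.026, 0, 0],
    [0, -0.008, 0.026, 0, 0],
    [0, -0.008, 0.026, 0, 0]
  ]
}}

```text
clock: 4.75
tool_pos: [0.608, -0.1945, 0.315]
orientation: [-179.9, 0.2, 10.7]
force: [0.2, 0.4, 0.7]
opening: 0.0003
```

```bash
python3 - <<'E'
from h import *
o=get_obs();print(o['tool_pos'],o['orientation'],o['force'])
s=snapshot('side');save(s,'side3')
s=snapshot('wrist');save(s,'wrist3');K=s['mtx'];T=s['tool_from_camera']
E
```

```text
[ 0.60804132 -0.19450097  0.31501911] [-1.79927991e+02  1.63096384e-01  1.06947386e+01] [0.15466773 0.43127681 0.66616245]
```

View pics/side3.png

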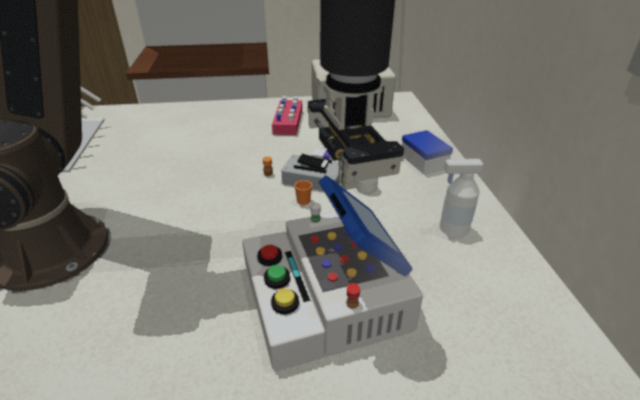

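View pics/wrist3.png

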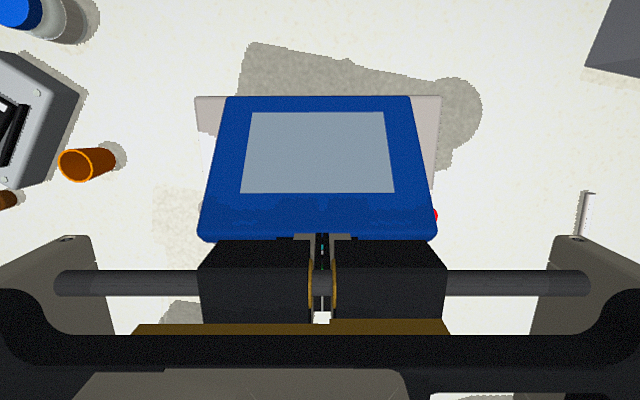

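The lid sits centred under the fingers in the wrist view (blue edge from 198 to 437, centre about 318). I'll follow the press point's arc.

Emit:
{"method": "play_rows", "body": {
  "series": [
    [0, 0.011, 0, 0.02, 0],
    [0, 0.011, 0, 0.037, 0],
    [0, 0.01, 0, 0.044, 0],
    [0, 0.006, 0, 0.049, 0],
    [0, 0.001, 0, 0.053, 0],
    [0, -0.004, 0, 0.058, 0],
    [0, -0.009, 0, 0.062, 0],
    [0, -0.013, 0, 0.067, 0],
    [0, -0.017, 0, 0.071, 0],
    [0, -0.017, 0, 0.071, 0]
  ]
}}

```text
clock: 5.85
tool_pos: [0.591, -0.1975, 0.2456]
orientation: [-180.0, 0.1, 10.8]
force: [0.0, -0.6, 0.8]
opening: 0.0006
```

```bash
python3 - <<'E'
from h import *
s=snapshot('side');save(s,'side4')
E
```

```text
(no output)
```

View pics/side4.png

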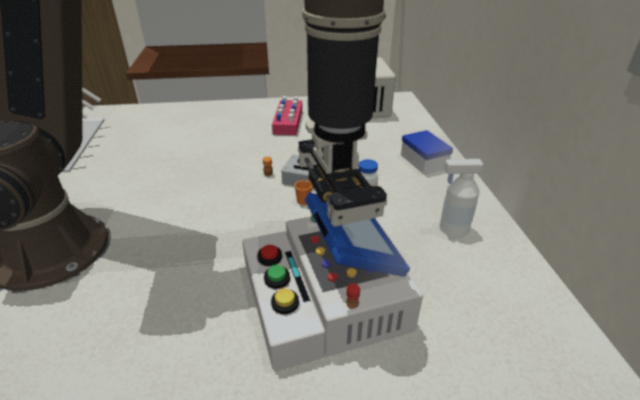

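The side view shows the lid about half down under the fingers, near (345,225). Continuing.

Emit:
{"method": "play_rows", "body": {
  "series": [
    [0, -0.004, 0, 0.005, 0],
    [0, -0.008, 0, 0.011, 0],
    [0, -0.011, 0, 0.016, 0],
    [0, -0.014, 0, 0.022, 0],
    [0, -0.017, 0, 0.028, 0],
    [0, -0.019, 0, 0.034, 0],
    [0, -0.022, 0, 0.04, 0],
    [0, -0.024, 0, 0.046, 0],
    [0, -0.025, 0, 0.053, 0],
    [0, -0.026, 0, 0.056, 0]
  ]
}}

```text
clock: 6.9
tool_pos: [0.566, -0.202, 0.1892]
orientation: [-180.0, 0.0, 10.8]
force: [1.0, 0.6, 0.8]
opening: 0.0008
```

Emit:
{"method": "play_rows", "body": {
  "series": [
    [0, 0, 0, 0.001, 0],
    [0, 0, 0, 0.002, 0],
    [0, 0, 0, 0.003, 0],
    [0, 0, 0, 0.004, 0],
    [0, 0, 0, 0.004, 0]
  ]
}}

```text
clock: 7.4
tool_pos: [0.5664, -0.2021, 0.1861]
orientation: [180.0, -0.0, 10.8]
force: [-0.0, 0.9, -0.1]
opening: 0.0003
```

Emit:
{"method": "play_rows", "body": {
  "series": [
    [0, 0, 0, 0.001, 0],
    [0, 0, 0, 0.002, 0],
    [0, 0, 0, 0.003, 0],
    [0, 0, 0, 0.003, 0],
    [0, 0, 0, 0.003, 0]
  ]
}}

```text
clock: 7.9
tool_pos: [0.5664, -0.2021, 0.1848]
orientation: [180.0, -0.0, 10.8]
force: [-5.3, 2.5, 12.6]
opening: 0.0002
```

Emit:
{"method": "play_rows", "body": {
  "series": [
    [0, 0, 0, 0.001, 0],
    [0, 0, 0, 0.001, 0],
    [0, 0, 0, 0.001, 0]
  ]
}}

```text
clock: 8.2
tool_pos: [0.5665, -0.2021, 0.1847]
orientation: [179.9, -0.1, 10.8]
force: [-7.2, 4.3, 18.9]
opening: 0.0003
```

Emit:
{"method": "play_rows", "body": {
  "series": [
    [0, 0, 0, -0.03, 0],
    [0, 0, 0, -0.05, 0],
    [0, 0, 0, -0.05, 0],
    [0, 0, 0, -0.05, 0]
  ]
}}

```text
clock: 8.6
tool_pos: [0.5665, -0.2019, 0.2324]
orientation: [-180.0, -0.1, 10.8]
force: [-0.2, 0.7, -0.6]
opening: 0.0005
```

```bash
python3 - <<'E'
from h import *
o=get_obs();print(o['tool_pos'],o['orientation'],o['force'])
s=snapshot('side');save(s,'side5')
s=snapshot('wrist');save(s,'wrist5');K=s['mtx'];T=s['tool_from_camera']
vv,uu=np.mgrid[60:235:3,200:440:3];hsv=cv2.cvtColor(s['frame'],cv2.COLOR_RGB2HSV)
d=s['z_map'][vv,uu].ravel();u=uu.ravel();v=vv.ravel()
P=(T@np.stack([(u-K[0,2])/K[0,0]*d,-(v-K[1,2])/K[1,1]*d,-d,np.ones_like(d)]))[:3].T
m=(abs(P[:,2]-.115)<.03)&(abs(P[:,1])<.06)&(P[:,0]>.02)&(P[:,0]<.12)
A=np.c_[P[m][:,:2],np.ones(m.sum())];print(m.sum(),np.linalg.lstsq(A,P[m][:,2],rcond=None)[0])
E
```

```text
[ 0.56649428 -0.20194854  0.23236647] [-1.79993905e+02 -6.83466832e-02  1.07937866e+01] [-0.20900223  0.67643626 -0.57105157]
2596 [ 5.53090222e-03 -5.36649842e-05  1.10903936e-01]
```

View pics/side5.png

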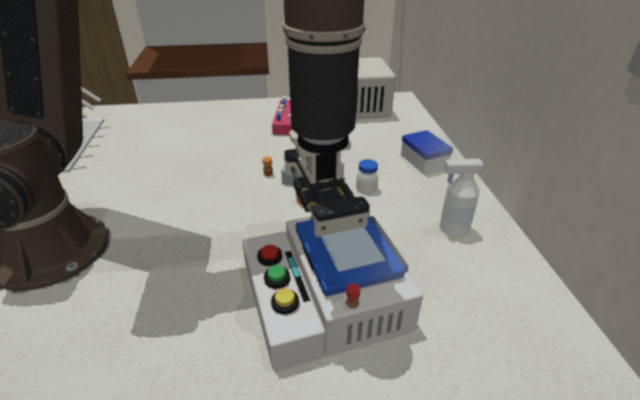

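View pics/wrist5.png

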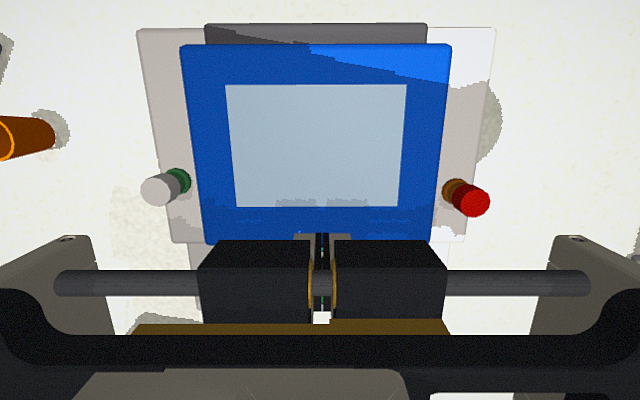

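The fitted lid slope is 0.0055, so it's shut. Both vials are still standing, at (165,190) and (470,200) in the wrist view. Next, the green key.

Emit:
{"method": "play_rows", "body": {
  "series": [
    [0, -0.03, 0, 0, 0],
    [0, -0.06, 0, 0, 0],
    [0, -0.085, 0, 0, 0],
    [0, -0.085, 0, 0.02, 0],
    [0, -0.085, 0, 0.045, 0],
    [0, -0.085, 0, 0.06, 0],
    [0, -0.085, 0, 0.065, 0],
    [0, -0.085, 0, 0.065, 0]
  ]
}}

```text
clock: 9.5
tool_pos: [0.4823, -0.218, 0.1661]
orientation: [-180.0, 0.1, 10.8]
force: [-1.3, 0.1, 0.8]
opening: 0.0003
```

```bash
python3 - <<'E'
from h import *
o=get_obs();print(o['tool_pos'],o['force'])
s=snapshot('side');save(s,'side6')
cv2.imwrite('pics/c6.png',cv2.resize(cv2.cvtColor(s['frame'][190:340,220:370],cv2.COLOR_RGB2BGR),None,fx=4,fy=4,interpolation=cv2.INTER_CUBIC))
E
```

```text
[ 0.48233772 -0.21799266  0.16606002] [-1.25635415  0.13913721  0.77007576]
```

View pics/c6.png

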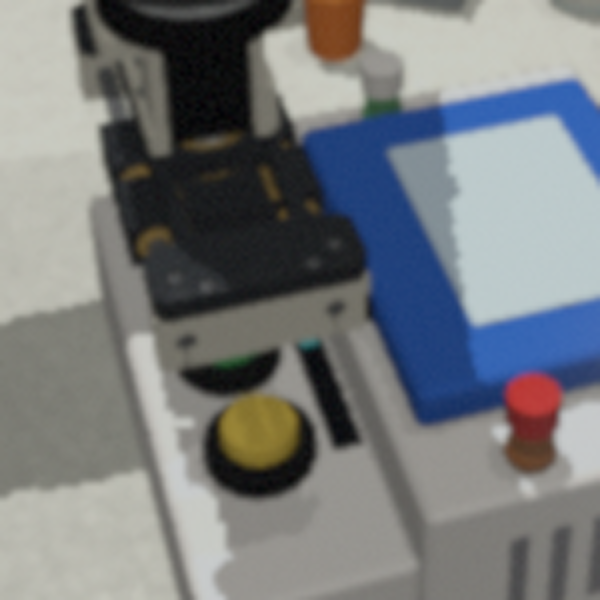

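The gripper is over the green key; the key's edge peeks out at (230,357) in the crop and the yellow key is clear. Pressing.

Emit:
{"method": "play_rows", "body": {
  "series": [
    [0, 0, 0, 0.006, 0],
    [0, 0, 0, 0.011, 0],
    [0, 0, 0, 0.014, 0],
    [0, 0, 0, 0.016, 0],
    [0, 0, 0, 0.018, 0],
    [0, 0, 0, 0.018, 0],
    [0, 0, 0, 0.018, 0]
  ]
}}

```text
clock: 10.25
tool_pos: [0.4835, -0.2181, 0.1515]
orientation: [179.9, -0.1, 10.9]
force: [-5.6, 4.8, 21.3]
opening: 0.0003
```

Emit:
{"method": "play_rows", "body": {
  "series": [
    [0, 0, 0, -0.002, 0],
    [0, 0, 0, -0.002, 0],
    [0, 0, 0, -0.002, 0]
  ]
}}

```text
clock: 10.55
tool_pos: [0.4834, -0.2181, 0.1518]
orientation: [180.0, -0.1, 10.8]
force: [0.4, 1.8, 7.8]
opening: 0.0004
```

Emit:
{"method": "play_rows", "body": {
  "series": [
    [0, 0, 0, -0.001, 0],
    [0, 0, 0, -0.001, 0],
    [0, 0, 0, -0.001, 0]
  ]
}}

```text
clock: 10.85
tool_pos: [0.4834, -0.2181, 0.1523]
orientation: [180.0, -0.1, 10.8]
force: [1.7, 1.2, 4.0]
opening: 0.0004
```

Emit:
{"method": "play_rows", "body": {
  "series": [
    [0, 0, 0, -0.001, 0],
    [0, 0, 0, -0.001, 0],
    [0, 0, 0, -0.001, 0]
  ]
}}

```text
clock: 11.15
tool_pos: [0.4831, -0.2181, 0.1532]
orientation: [180.0, -0.0, 10.8]
force: [3.3, 0.6, 3.2]
opening: 0.0006
```

Emit:
{"method": "play_rows", "body": {
  "series": [
    [0, 0, 0, -0.002, 0],
    [0, 0, 0, -0.002, 0],
    [0, 0, 0, -0.002, 0]
  ]
}}

```text
clock: 11.45
tool_pos: [0.4827, -0.218, 0.1551]
orientation: [-180.0, 0.0, 10.8]
force: [2.2, 1.1, 2.2]
opening: 0.0004
```

Emit:
{"method": "play_rows", "body": {
  "series": [
    [0, 0, 0, -0.002, 0],
    [0, 0, 0, -0.002, 0],
    [0, 0, 0, -0.002, 0]
  ]
}}

```text
clock: 11.75
tool_pos: [0.4825, -0.218, 0.157]
orientation: [-180.0, 0.0, 10.8]
force: [0.0, 0.1, 1.0]
opening: 0.0006
```

Emit:
{"method": "play_rows", "body": {
  "series": [
    [0, 0, 0, -0.004, 0],
    [0, 0, 0, -0.004, 0],
    [0, 0, 0, -0.004, 0]
  ]
}}

```text
clock: 12.05
tool_pos: [0.4826, -0.218, 0.1611]
orientation: [-180.0, 0.0, 10.8]
force: [-0.3, -0.7, 0.3]
opening: 0.0005
```

The release curve matches the key's spring: 4 N at z 0.1523, then 3.2, 2.2 and 1.0 N, reaching 0 by 0.161. So the key went fully in and came back. I'll raise and do the final check.

Emit:
{"method": "play_rows", "body": {
  "series": [
    [0, 0, 0, -0.04, 0],
    [0, 0, 0, -0.08, 0],
    [0, 0, 0, -0.12, 0],
    [0, 0.03, 0, -0.15, 0],
    [0, 0.06, 0, -0.16, 0],
    [0, 0.1, 0, -0.16, 0],
    [0, 0.12, 0, -0.16, 0],
    [0, 0.12, 0, -0.16, 0],
    [0, 0.12, 0, -0.16, 0]
  ]
}}

```text
clock: 12.95
tool_pos: [0.6005, -0.1954, 0.3202]
orientation: [-180.0, 0.1, 10.8]
force: [-0.5, -1.6, -1.2]
opening: 0.0002
```

```bash
python3 - <<'E'
from h import *
o=get_obs();print(o['tool_pos'],o['force'])
s=snapshot('side');save(s,'side7');a=np.load('side0.npz')
def med(s,u0,v0,r=3):
    vv,uu=np.mgrid[v0-r:v0+r+1,u0-r:u0+r+1];return np.median(world(s,uu.ravel(),vv.ravel()),0).round(4)
for n,u,v in(('red',269,252),('green',276,272),('yel',284,296),('jar',368,166),('vial',267,162),('cup',303,190),('tubea',316,213),('tubeb',353,289)):print(n,med(a,u,v,2),med(s,u,v,2))
for t in('lid',):
    vv,uu=np.mgrid[235:260:2,340:370:2];P=world(s,uu.ravel(),vv.ravel());print(P[:,2].mean(),np.linalg.lstsq(np.c_[P[:,:2],np.ones(len(P))],P[:,2],rcond=None)[0])
cv2.imwrite('pics/c7.png',cv2.resize(cv2.cvtColor(s['frame'][140:340,240:440],cv2.COLOR_RGB2BGR),None,fx=3,fy=3,interpolation=cv2.INTER_CUBIC))
E
```

```text
[ 0.60053374 -0.1953599   0.32019242] [-0.47690863 -1.56410534 -1.21908118]
red [ 0.4718 -0.165   0.0912] [ 0.4718 -0.1656  0.0914]
green [ 0.4825 -0.217   0.0914] [ 0.4825 -0.2172  0.0917]
yel [ 0.4934 -0.2733  0.0911] [ 0.4933 -0.274   0.0915]
jar [0.7246 0.1405 0.0742] [ 0.6146 -0.2814  0.3352]
vial [0.4737 0.2412 0.0442] [0.4738 0.2406 0.045 ]
cup [0.5572 0.0929 0.0429] [0.5572 0.0929 0.0425]
tubea [ 0.5669 -0.0923  0.1187] [ 0.5668 -0.0926  0.1189]
tubeb [ 0.5994 -0.3071  0.1306] [ 0.5997 -0.3069  0.1304]
0.119252566714459 [-0.00058286 -0.00642501  0.11833404]
```

View pics/c7.png

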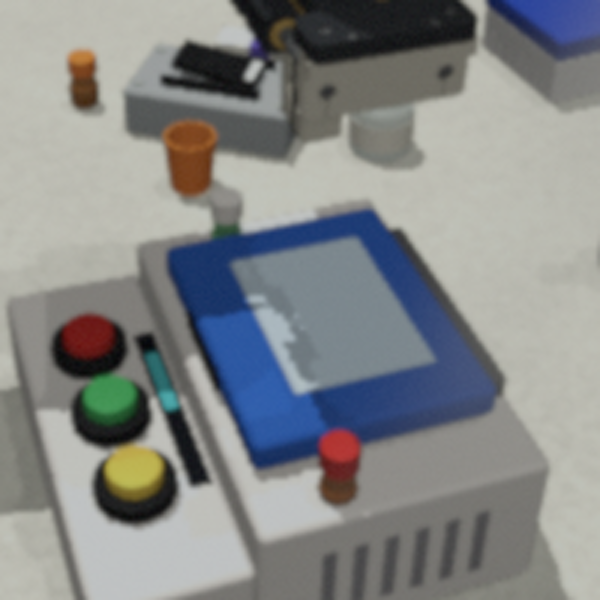

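The crop shows the lid flat, all three keys out at z ≈ 0.091 as at the start, and the white-bar end of the rocker down. The vial, cup and both tubes haven't moved. The jar's cap is only hidden behind the gripper.

```bash
python3 -c "
from h import *
print(close_job())"
```

```text
the job is handed in; nothing more can be done
None
```

The warming run was started in the required order with shut fingers, and the job was handed in at about 13 s; no verdict was reported.

- **Rocker:** I pushed the white-bar end down to its firm stop, at about 12 N. Afterwards the wrist depth showed the paddle sloping the other way, so the power is on.
- **Lid:** I pushed it along its arc until it stopped with the fingertips at 119 mm. Its measured tilt afterwards was about 0.006 rad, so it is fully shut.
- **Green key:** I pressed it to its stop, peaking at about 21 N. As it came back out, the force fell 4, 3.2, 2.2, 1.0, then 0 N, as its spring should.
- **Final check:** All three keys were back at their starting height, within 0.5 mm. The vial, cup and both tubes were within about 1 mm of where they started. The arm was clear of everything.

**Not re-measured:** The jar was partly hidden behind the gripper in the last picture, and I did not measure the carton again. Nothing came near either of them.

**Disagreement:** The depth readings put the key tops at about 91 mm, against the stated 88 mm or so. The key's stop was also about 3 mm higher than that figure implies, so the measured travel was still about 6 mm.

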